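# Hold the guide rod in the two clamp bearings

## Task

On the grinder bench, raise the clear lid of the rod case to a little past upright (about 110 degrees open) and leave it standing there by itself, then lift the guide rod out of the case by its square grip. Thread the rod, tip first, through one clamp bearing of the fixture and on through the other, until the tip shows a good finger's width beyond the far bearing, and finish while still holding it there by the grip, without leaning hard on the bearings, so that a colleague can tighten the clamps. Leave the lid open and the loose things on the bench where they are.

Things in the scene. Friction and masses are not known exactly. Their poses are not given: they have to be found in the camera images.
- case: grey rod case fixed to the bench: open box 140 (x) x 220 (y) x 60 mm high, walls and floor 5 mm. Origin: centre of its underside. -x faces the robot, the lid hinges on the +x rim. In it the rod lies level along y, grip centre at x -15, y +57, z 36 mm, tip to -y; the grip on a support 12 mm wide, 22 high, its sides free for fingers; the tip end in a saddle with low cheeks, open upward
- lid (a joint): hinge of the case's lid (frosted clear sheet, aluminium frame, 6 mm thick, as wide as the case), rad: 0 shut, grows as the front edge rises, 1.57 upright, 1.92 = 110 degrees, stop at 2.6. Stiff (0.5 N m plus the lid's weight of 0.25 kg: 3 to 5 N at the handle); the lid stays where it is left
- lid_handle (a point): middle of the lid's round steel handle bar, 10 mm thick, along the case's y, 102 mm clear between its two arms. It stands 38 mm out from the lid's front edge in the lid's plane, 173 mm from the hinge axis; lid shut: 63 mm above the bench. It can turn between the fingers while the lid swings
- lid_hinge (a point): middle of the hinge axis, 65 mm from the case's origin along its +x and 60 mm above the bench; the axis runs along the case's y
- rod: loose steel guide rod, about 0.17 kg: square grip 18 x 18 mm, 55 mm long, then a round shaft 12 mm in diameter, 115 mm long, the last 5 mm tapering to 6 mm. Origin: centre of the grip, on the axis. The axis is its y; the shaft points to its -y, tip 142.5 mm from the origin; balances about 20 mm from the origin towards the tip. Starts in the case
- rod_tip (a point): point of the rod's tip, on its axis
- fixture: fixed to the bench: base plate 100 (x) x 120 (y) x 15 mm, origin under its centre; two upright clamp bearings 50 mm wide (x), 16 thick (y), top at z 115, at y -36 to -20 and 20 to 36 mm. Bores 14.5 mm in diameter, 2 mm chamfers, run along y at x 0, z 90. Ball-ended clamp levers reach to x +75 mm, below z 110. The rod may enter from either end
- bearing_a (a point): centre of the bore of the bearing at the fixture's y = +28 mm
- bearing_b (a point): centre of the bore of the bearing at the fixture's y = -28 mm
- wrench: bystander: open-ended steel wrench, 160 mm long, lying flat; origin under its middle
- collar: bystander: loose steel collar (ring), 44 mm across, 18 mm high; origin at the centre of its underside
- collet: bystander: steel collet, 44 mm across at the top, 50 mm high, standing; origin at the centre of its underside
- oil: bystander: white plastic oil bottle with a black cap, 60 mm across, 150 mm high; origin at the centre of its underside
- grease: bystander: steel grease can, 70 mm across, 70 mm high; origin at the centre of its underside
- parallel: bystander: ground steel bar 120 x 20 x 30 mm high; origin at the centre of its underside
- driver: bystander: screwdriver lying flat; origin under its middle
Not all that is in view belongs to the job. What is shaped like the fixture but blue or pink is not meant.

How it is judged:
By the outcome, as a careful person would: the job done as asked, in the order asked, and still so for the second after the job is handed in, while the arm keeps its last pose, push and grip.
It also fails if it takes over 66 s, if anything falls off the work surface, if the arm or the gripper's body presses on something with over 40 N, if the wrist force passes 120 N, or if a joint passes its speed limit or range.

## Robot

A 6-joint arm with a two-finger parallel gripper is mounted at the origin on the work surface. World frame = base frame: x ahead of the robot, y to its left, z up, the work surface at z = 0. Lengths are in mm, angles in rad, forces in N, time in s.
With the tool pointing down it reaches from about 275 to 1000 mm from the base axis. Payload 8.4 kg.
Tool frame: the origin (TCP) lies on the centre line of the jaws, within the pads' length; the fingertips stand r.tip_reach ahead of it and the grasp point (between the pads) lies 11 mm behind it (r.tip_reach is the distance from the TCP to the fingertips, in mm); z points along the fingers, y is the line along which they close (so a half turn about z gives the same grasp; the last joint's range is limited). The gripper opens to 85 mm and grips with 20 to 120 N. Pads are 22 mm wide; open, the fingers measure 114 mm over their backs; the gripper's body (76 mm by 85 mm) begins 54 mm behind the grasp point. The pads swing forward as they close: fully open they stand 13 mm farther back than shut.
Start: joints at [-1.11, 0.353, 1.633, -0, 1.155, -0.002], TCP at [279.034, -559.257, 239.281] pointing down, gripper open.
Joint ranges: [-2.63, 2.63], [-0.92, 2.1], [0.06, 2.66], [-1.3, 4.44], [0, 2.69], [-3.02, 3.02]. Speed limits (rad/s): [2.22, 2.22, 2.79, 3.14, 3.14, 3.14].

## Interface

Orientations are given as [roll, pitch, yaw] about the fixed x, y, z axes, in that order (R = Rz(yaw) Ry(pitch) Rx(roll)).
In Python, from rig import r gives the robot as it stands.
- The arm moves only by the tool carry_out, never from a script. Its argument "targets" is a list of rows, each an object with "dp": the shift along the tool's x, y, z in mm, a list of three; "yaw": the turn about the tool's z in degrees. A call has 1 to 12 rows; each row is the pose to reach, as a shift and turn from the pose commanded when the call began, along the tool's axes at that moment; what a row does not reach only later rows make up. A row lasts 1/8 s, in which the tool goes at most 62.5 mm and 10.7 degrees, less where a joint would pass 70% of its speed; a pose out of reach is approached as far as the arm can. A call with a gripper value outside its range is refused whole. "fingers" is the opening, from -1 (shut) to 1 (fully open), so that 0 is half open, set as the call begins (left out, the last holds). The fingers move at their own pace and stop on an object; "grip_force" is the grip in N (left out, the last holds). Time passes only in rows, so rows that repeat a pose let the fingers close. It gives the time, the measured TCP pose, the force, the opening and the grip force at its end, in the units of the state.
- r.sense(): the state, without advancing time (a new reading comes with each control period).
- r.grab_frame(name): name is "scene" or "top" or "wrist"; returns the picture (400x640x3 uint8, red, green, blue); there is no depth.
- r.get_calibration(name): a dict with "fx", "fy", "cx", "cy" (pixels), "rvec" (rotation vector, rad) and "tvec" (3), from world to camera coordinates, as OpenCV has them. Camera axes: x right, y down, z forward; pixel columns grow to the right and rows downward; lengths in mm; the calibration is good to about 2 mm. A picture is of the moment at which its call begins: read the wrist's pose just before it. get_calibration takes no time and is no camera call; for the wrist camera it gives the pose at the moment of the call.
- r.sign_off(): hands the job in; it is judged then, once.
The state is a dict: "clock": time; "qpos": joint angles; "qvel": joint speeds; "joint_efforts": joint torques, N m; "eef_pos": TCP position; "tcp_rot": TCP orientation; "contact_force": force on the tool from outside, world axes, zero at the start; "wrist_torque": the same for the moment, N m; "opening": opening from 0.0 (shut) to 1.0 (fully open); "grasp_force": force on a finger pad.
Only numpy, scipy, OpenCV 4.12 (cv2) and the standard library are available. Lean on these libraries where they do the work, as an engineer would, in place of code of your own. Each camera call takes 0.05 s, during which the arm holds its last target. There are 200 camera calls.

## Working session

There is one attempt and no reset: what is moved stays moved. The work goes in short steps, Python scripts to look and compute and a tool call to move; the robot and the scene stay as the last step left them, time stands still between calls to the robot, and variables do not carry over. Pictures are saved under pics/ and viewed, at most 10 in all, crops included, and the job is handed in when it is done.

Besides the shell and the picture viewer there is one more tool, called after "Call:" in YAML: its name, and indented under it one key for each argument. carry_out: Moves the arm, as the interface text tells. Its arguments: {"type":"object","properties":{"targets":{"type":"array","items":{"type":"object","properties":{"dp":{"type":"array","items":{"type":"number"}},"yaw":{"type":"number"}}}},"fingers":{"type":"number"},"grip_force":{"type":"number"}},"required":["targets"]}

```bash
ls; mkdir -p pics; python3 - <<'E'
from rig import r
import cv2
s=r.sense();print(s,r.tip_reach)
for n in("scene","top"):
    cv2.imwrite(f"pics/{n}0.png",r.grab_frame(n)[:,:,::-1]);print(n,r.get_calibration(n))
print(r.get_calibration("wrist"))
E
```

```text
pics
{'clock': 0.0, 'qpos': array([-1.11041326e+00,  3.53670487e-01,  1.63413308e+00,  5.13235273e-06,
        1.15514778e+00, -2.43144990e-03]), 'qvel': array([-2.95179856e-04, -1.72735991e-03, -2.46903638e-04,  1.36112771e-03,
        1.02080623e-03, -8.31358584e-05]), 'joint_efforts': array([-5.04972428e-03, -6.05261636e+01, -3.42075098e+01, -1.94483837e-04,
        9.32304858e-03,  1.83598792e-05]), 'eef_pos': array([ 278.82737027, -558.8561849 ,  238.54814911]), 'tcp_rot': array([-3.14023397e+00, -7.99612733e-06,  4.62812436e-01]), 'contact_force': array([-1.18673866, -0.2293858 ,  0.67098124]), 'wrist_torque': array([ 0.00469658,  0.0014449 , -0.00469578]), 'grasp_force': 0.0, 'opening': 0.9995029859647327} 8.0
scene {'fx': 386.9167759747487, 'fy': 386.9167759747487, 'cx': 322.9674812913087, 'cy': 194.1196868690893, 'rvec': array([ 1.84028062,  1.31221104, -0.7104993 ]), 'tvec': array([-130.85281378, -198.97440272, 1594.68406547])}
top {'fx': 407.0534048953362, 'fy': 407.0534048953362, 'cx': 315.2341872398975, 'cy': 198.4476147418794, 'rvec': array([ 2.17252233, -2.1263763 ,  0.09965968]), 'tvec': array([ -40.79054502,  555.83781594, 1325.04199686])}
{'fx': 300.6278404827647, 'fy': 300.6278404827647, 'cx': 319.9921750288445, 'cy': 204.67108693579118, 'rvec': array([-2.45332755,  1.51609032,  0.2254793 ]), 'tvec': array([-623.36086297,  -37.77527165,  379.93226308])}
```

View pics/top0.png

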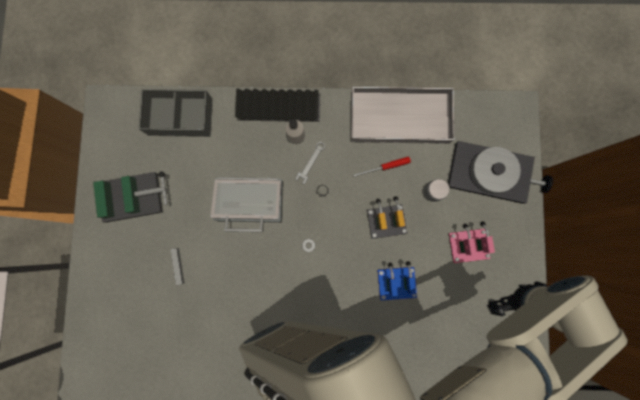

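View pics/scene0.png

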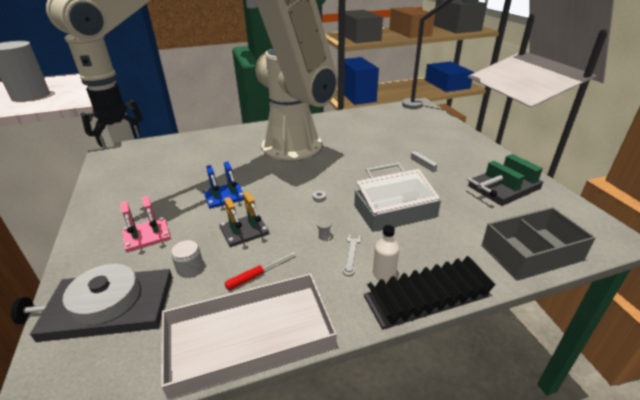

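The top view shows the case around (247,200) with its handle at (244,228), and the orange fixture around (388,218), with its levers pointing up (+x). In the scene view the orange fixture is at (243,220) and the case at (397,195), with the handle towards the robot.

```bash
cat > h.py <<'E'
import numpy as np, cv2
from rig import r
def cam(n):
    c=r.get_calibration(n); R=cv2.Rodrigues(np.array(c['rvec']))[0]
    K=np.array([[c['fx'],0,c['cx']],[0,c['fy'],c['cy']],[0,0,1]]); return K,R,np.array(c['tvec'])
def ray(C,uv):
    K,R,t=C; return -R.T@t, R.T@np.linalg.solve(K,[uv[0],uv[1],1])
def plane(C,uv,z):
    o,d=ray(C,uv); return o+d*(z-o[2])/d[2]
def proj(C,p):
    K,R,t=C; q=K@(R@np.asarray(p,float)+t); return q[:2]/q[2]
def save(n,f):
    C=cam(n); im=r.grab_frame(n)[:,:,::-1].copy(); cv2.imwrite(f"pics/{f}.png",im); return C,im
def to_tool(dw):
    from scipy.spatial.transform import Rotation as Ro
    return Ro.from_euler('xyz',r.sense()['tcp_rot']).inv().apply(dw)
E
python3 - <<'E'
from h import *
C=cam('top')
for n,uv,z in[('case tl',(216,179),66),('case tr',(281,179),66),('case br',(279,221),66),('case bl',(212,219),66),('hand',(244,231),63),('fix bearA',(381,218),115),('bearB',(399,217),115),('fixbase l',(371,238),15),('fixbase r',(407,235),15),('wr',(310,163),3)]:
    print(n,plane(C,uv,z).round())
# wrist cam in tool frame
K,R,t=cam('wrist'); s=r.sense()
print('cam offset tool',to_tool(-R.T@t-s['eef_pos']), 'axis',to_tool(R.T@[0,0,1]),'right',to_tool(R.T@[1,0,0]))
E
```

```text
case tl [610. 298.  66.]
case tr [614.  84.  66.]
case br [477.  86.  66.]
case bl [479. 304.  66.]
hand [442. 199.  63.]
fix bearA [ 490. -236.  115.]
bearB [ 494. -292.  115.]
fixbase l [ 430. -217.   15.]
fixbase r [ 442. -336.   15.]
wr [682.  -7.   3.]
cam offset tool [  74.22702365   -1.01946872 -135.29830312] axis [-2.89270067e-01  3.84366933e-04  9.57247450e-01] right [ 7.47573438e-04  9.99999705e-01 -1.75624601e-04]
```

Call:
carry_out:
  targets:
    - {"dp": [40,-18,-2],"yaw": -8}
    - {"dp": [80,-36,-3],"yaw": -16}
    - {"dp": [120,-54,-4],"yaw": -24}
    - {"dp": [160,-72,-6],"yaw": -32}
    - {"dp": [200,-90,-7],"yaw": -40}
    - {"dp": [240,-108,-8],"yaw": -48}
    - {"dp": [280,-126,-10],"yaw": -56}
    - {"dp": [306,-137,-11],"yaw": -64}
    - {"dp": [306,-137,-11],"yaw": -64}
    - {"dp": [306,-137,-11],"yaw": -64}

```text
clock: 1.35
eef_pos: [491.2, -300.3, 250.0]
tcp_rot: [-3.141, 0.0, 1.578]
contact_force: [0.0, 0.2, 0.6]
opening: 0.998
grasp_force: 0.0
```

```bash
python3 - <<'E'
from h import *
s=r.sense();print(s['eef_pos'],s['tcp_rot'],s['contact_force'])
C,im=save('wrist','w1'); np.savez('w1.npz',K=C[0],R=C[1],t=C[2])
E
```

```text
[ 491.16908827 -300.33797887  249.99844403] [-3.14083517e+00  2.15651520e-06  1.57800442e+00] [0.02735315 0.19964602 0.63146251]
```

View pics/w1.png

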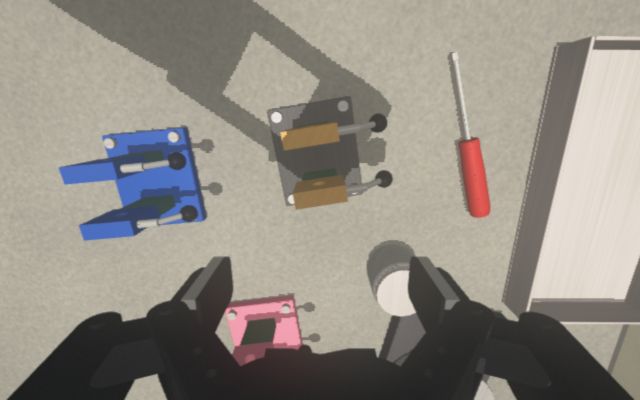

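The orange fixture has its upper bearing (A, +y) at about (310,136) and B at about (320,192). The base plate corners are near (268,110), (350,97), (362,193) and (287,207), and the plate is tilted by about 8 degrees. I'll zoom in for exact edges.

```bash
python3 - <<'E'
from h import *
im=cv2.imread('pics/w1.png')
c=im[85:220,255:400]; c=cv2.resize(c,None,fx=4.4,fy=4.4,interpolation=cv2.INTER_NEAREST)
for k in range(0,150,10):
    if k<145: cv2.line(c,(int(k*4.4),0),(int(k*4.4),5),(255,255,255),1)
    cv2.line(c,(0,int(k*4.4)),(5,int(k*4.4)),(255,255,255),1)
cv2.imwrite('pics/w1c.png',c)
hsv=cv2.cvtColor(im,cv2.COLOR_BGR2HSV)
m=cv2.inRange(hsv,(8,100,60),(25,255,255)); m[:, :250]=0;m[:,400:]=0
for v0,v1 in((85,160),(160,220)):
    mm=m.copy();mm[:v0]=0;mm[v1:]=0
    p=np.argwhere(mm)[:,::-1].astype(np.float32); print(len(p),cv2.boxPoints(cv2.minAreaRect(p)).round(1).tolist())
E
```

```text
1088 [[279.6000061035156, 130.39999389648438], [335.70001220703125, 121.0999984741211], [338.8999938964844, 140.5], [282.79998779296875, 149.89999389648438]]
1234 [[291.5, 183.3000030517578], [343.1000061035156, 175.10000610351562], [347.1000061035156, 200.5], [295.5, 208.6999969482422]]
```

View pics/w1c.png

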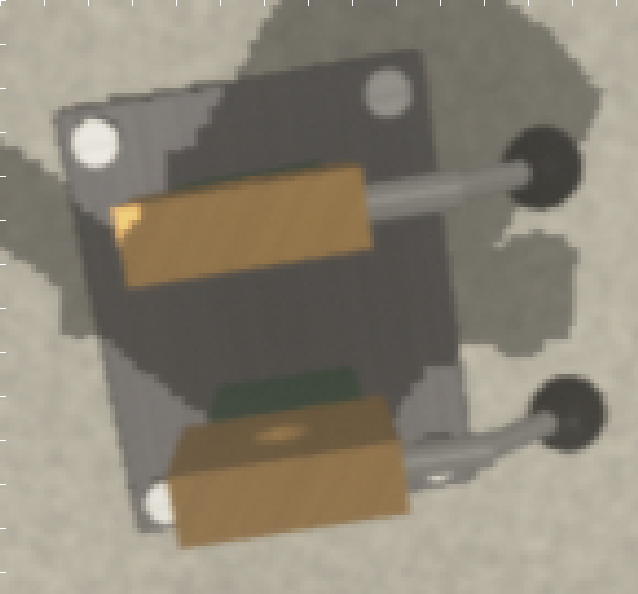

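Bearing tops in crop pixels: A (112,207), (362,166), (373,248), (127,287); B (170,478), (405,440), (409,514), (180,548). Base corners: (55,110), (422,50), (138,530).

```bash
python3 - <<'E'
from h import *
d=np.load('w1.npz');C=(d['K'],d['R'],d['t'])
P=lambda q,z:np.array([plane(C,(u/4.4+255-.5,v/4.4+85-.5),z) for u,v in q])[:,:2]
A=P([(112,207),(362,166),(373,248),(127,287)],115);B=P([(170,478),(405,440),(409,514),(180,548)],115)
D=P([(55,110),(422,50),(138,530)],15)
for n,q in(('A',A),('B',B),('D',D)):print(n,q.round(1).tolist(),q.mean(0).round(1),np.linalg.norm(np.diff(q,axis=0),axis=1).round(1))
a,b=A.mean(0),B.mean(0);v=a-b;print('dist',np.linalg.norm(v),'yaw',np.degrees(np.arctan2(-v[0],v[1])),'mid',(a+b)/2,'base mid',(D[1]+D[2])/2)
for q in(A,B):
  for i,j in((0,1),(3,2)):e=q[j]-q[i];print(np.degrees(np.arctan2(e[1],e[0])))
e=D[1]-D[0];f=D[0]-D[2];print(np.degrees(np.arctan2(e[1],e[0])),np.degrees(np.arctan2(-f[0],f[1])))
E
```

```text
A [[455.6, -240.6], [505.2, -232.4], [507.8, -248.2], [458.2, -256.4]] [ 481.7 -244.4] [50.2 16.1 50.2]
B [[466.2, -296.2], [515.5, -287.6], [516.9, -303.7], [468.1, -311.7]] [ 491.7 -299.8] [50.1 16.2 49.5]
D [[428.2, -221.2], [525.6, -205.3], [447.5, -338.2]] [ 467.1 -254.9] [ 98.7 154.1]
dist 56.28661838589872 yaw 10.194372631094057 mid [ 486.67223216 -272.09641967] base mid [ 486.52777659 -271.73602902]
9.470305829857272
9.331123983913265
9.905996282427422
9.29098019080507
9.24530755128487 9.337650267441251
```

The bearing pitch (56 mm) and the sizes match. The fixture centre is (486.6, -272) and its yaw is about 9.5°. Next I'll look at the case.

Call:
carry_out:
  targets:
    - {"dp": [30,2,-10],"yaw": 0}
    - {"dp": [80,5,-20],"yaw": 0}
    - {"dp": [135,8,-30],"yaw": 0}
    - {"dp": [190,11,-40],"yaw": 0}
    - {"dp": [245,14,-50],"yaw": 0}
    - {"dp": [300,17,-50],"yaw": 0}
    - {"dp": [355,19,-50],"yaw": 0}
    - {"dp": [410,20,-50],"yaw": 0}
    - {"dp": [445,22,-50],"yaw": 0}
    - {"dp": [465,22,-50],"yaw": 0}
    - {"dp": [465,22,-50],"yaw": 0}

```text
clock: 2.78
eef_pos: [509.5, 165.1, 300.1]
tcp_rot: [-3.141, 0.0, 1.58]
contact_force: [0.6, -1.0, -0.4]
opening: 0.999
grasp_force: 0.0
```

```bash
python3 - <<'E'
from h import *
s=r.sense();print(s['eef_pos'],s['tcp_rot'],s['contact_force'])
C,im=save('wrist','w2'); np.savez('w2.npz',K=C[0],R=C[1],t=C[2])
E
```

```text
[509.51659181 165.08180515 300.09048903] [-3.14128928e+00  3.44147342e-04  1.57988034e+00] [ 0.57321617 -0.98159721 -0.39837849]
```

View pics/w2.png

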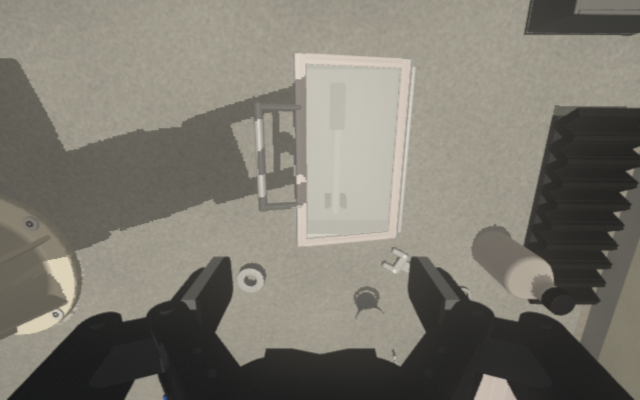

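The lid outline corners are at about (295,53), (411,60), (398,238) and (299,246). The handle bar runs from (258,106) to (263,208), and the rod is visible at (338,105) for the grip down to (335,205).

```bash
python3 - <<'E'
from h import *
d=np.load('w2.npz');C=(d['K'],d['R'],d['t'])
q=np.array([plane(C,p,66) for p in[(295,53),(411,60),(398,238),(299,246)]])[:,:2]
print(q.round(1).tolist(),q.mean(0),np.linalg.norm(np.diff(q,axis=0),axis=1))
for i,j in((3,0),(2,1)):e=q[j]-q[i];print('yaw',np.degrees(np.arctan2(-e[0],e[1])))
h=np.array([plane(C,p,65) for p in[(259,106),(262.5,208)]])[:,:2];print(h,np.linalg.norm(h[1]-h[0]),h.mean(0)); e=h[0]-h[1];print(np.degrees(np.arctan2(-e[0],e[1])))
g=np.array([plane(C,p,z) for p,z in[((338,82),45),((338,130),45),((335,205),42)]])[:,:2];print('rod',g)
E
```

```text
[[480.3, 304.4], [610.2, 298.5], [614.0, 83.0], [482.4, 70.1]] [546.71427946 188.98158546] [129.99457238 215.61643402 132.24096721]
yaw 0.4946283970890494
yaw 1.0018494451335687
[[437.30475217 247.87408911]
 [435.69887478 122.64566909]] 125.23871615030642 [436.50181347 185.2598791 ]
-0.7346970752396283
rod [[530.18143174 276.79666776]
 [531.71401399 220.485032  ]
 [530.49901622 120.64562015]]
```

The front edge measures 234 mm wide when it should be 220 mm, so the front edge is probably higher than shut. I'll triangulate with the other cameras.

```bash
python3 - <<'E'
from h import *
a=cv2.imread('pics/top0.png')[170:240,205:290]; b=cv2.imread('pics/scene0.png')[155:235,350:445]; w=cv2.imread('pics/w2.png')[40:260,245:425]
f=lambda i,k:cv2.resize(i,None,fx=k,fy=k,interpolation=cv2.INTER_CUBIC)
o=np.zeros((600,790,3),np.uint8); A=f(a,4);B=f(b,4);W=f(w,2.2)
o[:280,:340]=A; o[280:600,:380]=B; o[:484,390:786]=W
cv2.imwrite('pics/crop3.png',o)
E
```

```text
(no output)
```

View pics/crop3.png

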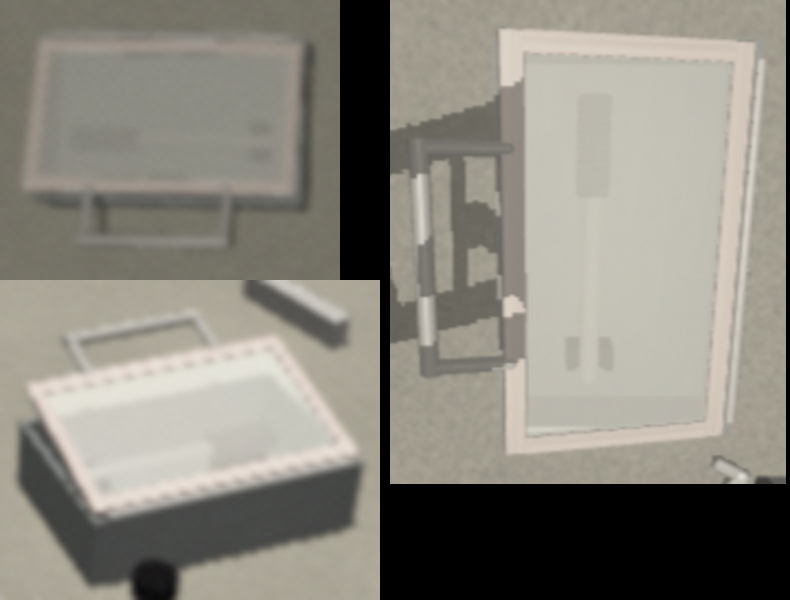

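The lid is already ajar: the scene crop (lower left) shows a gap under its front edge. I'll triangulate the handle ends and lid corners from three views.

```bash
cat > tri.py <<'E'
from h import *
d=np.load('w2.npz');W=(d['K'],d['R'],d['t']);T=cam('top');S=cam('scene')
def tri(obs):
    A=np.zeros((3,3));b=np.zeros(3)
    for C,p in obs:
        o,v=ray(C,p);v=v/np.linalg.norm(v);M=(np.eye(3)-np.outer(v,v))/np.linalg.norm(o-[500,190,60])**2;A+=M;b+=M@o
    x=np.linalg.solve(A,b);return x,[np.round(proj(C,x)-p,1).tolist() for C,p in obs]
t=lambda u,v:(T,(u/4+205-.4,v/4+170-.4)); s=lambda u,v:(S,(u/4+350-.4,(v-280)/4+155-.4)); w=lambda u,v:(W,((u-390)/2.2+245-.3,v/2.2+40-.3))
E
python3 - <<'E'
from tri import *
for n,o in dict(barP=[t(82,239),s(197,317),w(420,147)],barM=[t(225,242),s(70,339),w(428,368)],frP=[t(25,190),s(278,340),w(500,30)],frM=[t(297,195),s(30,387),w(508,452)],bkP=[t(42,37),s(358,458),w(753,43)],bkM=[t(305,40),s(103,510),w(722,432)]).items():
    x,e=tri(o);print(n,x.round(1),e)
E
```

```text
barP [444.7 246.8 106.5] [[1.0, -0.0], [-0.4, -0.3], [0.1, -0.3]]
barM [443.5 137.1 106.7] [[0.0, 0.4], [-0.0, -0.1], [0.1, -0.0]]
frP [482.4 299.4  94.5] [[0.3, 0.2], [-0.7, -0.1], [0.1, -0.3]]
frM [483.7  85.1  96.2] [[-0.6, -0.1], [-0.5, 0.1], [0.0, 0.0]]
bkP [609.7 300.   62.6] [[0.6, 0.5], [-0.0, -0.0], [0.1, -0.2]]
bkM [610.3  86.6  68. ] [[-0.8, 0.5], [-1.3, 0.0], [0.2, -0.1]]
```

Bar midpoint is (444, 192, 106.6) and the hinge is at about (610.5, 192, 60). The radius gives 173 mm, and the lid is about 15° open. The case centre is (545.5, 192) with yaw near 0. Next I'll grasp the handle.

Call:
carry_out:
  targets:
    - {"dp": [10,-25,20],"yaw": 0}
    - {"dp": [27,-65,60],"yaw": 0}
    - {"dp": [27,-65,100],"yaw": 0}
    - {"dp": [27,-65,130],"yaw": 0}
    - {"dp": [27,-65,130],"yaw": 0}
    - {"dp": [27,-65,150],"yaw": 0}
    - {"dp": [27,-65,170],"yaw": 0}
    - {"dp": [27,-65,190],"yaw": 0}
    - {"dp": [27,-65,201],"yaw": 0}
    - {"dp": [27,-65,201],"yaw": 0}
  fingers: -0.3
  grip_force: 40

```text
clock: 4.08
eef_pos: [444.6, 191.2, 99.6]
tcp_rot: [-3.141, 0.0, 1.579]
contact_force: [0.2, -0.6, 0.3]
opening: 0.35
grasp_force: 0.0
```

Call:
carry_out:
  targets:
    - {"dp": [0,0,0],"yaw": 0}
    - {"dp": [0,0,0],"yaw": 0}
    - {"dp": [0,0,0],"yaw": 0}
    - {"dp": [0,0,0],"yaw": 0}
  fingers: -1
  grip_force: 40

```text
clock: 4.58
eef_pos: [443.4, 191.5, 99.8]
tcp_rot: [-3.14, 0.0, 1.579]
contact_force: [-4.5, 0.9, 2.9]
opening: 0.095
grasp_force: 39.2
```

```bash
python3 - <<'E'
from h import *
s=r.sense();print(s['eef_pos'],s['tcp_rot'],s['contact_force'],s['opening'],s['grasp_force'])
C,im=save('wrist','w3');cv2.imwrite('pics/w3.png',im)
save('scene','s3')
# arc plan: bar offset from TCP z=8
th0=np.radians(15.6)
for d in range(0,100,8):
    a=th0+np.radians(d); print(d, 'dx',round(173*(np.cos(th0)-np.cos(a))),'dz up',round(173*(np.sin(a)-np.sin(th0))))
E
```

```text
[443.38479935 191.53839486  99.80049644] [-3.14008363e+00  1.51390214e-05  1.57946388e+00] [-4.52061314  0.85536459  2.90430112] 0.09503312281668583 39.22950088977814
0 dx 0 dz up 0
8 dx 8 dz up 23
16 dx 19 dz up 44
24 dx 33 dz up 64
32 dx 50 dz up 81
40 dx 69 dz up 96
48 dx 90 dz up 108
56 dx 112 dz up 118
64 dx 135 dz up 124
72 dx 159 dz up 126
80 dx 184 dz up 126
88 dx 207 dz up 122
96 dx 230 dz up 114
```

View pics/w3.png

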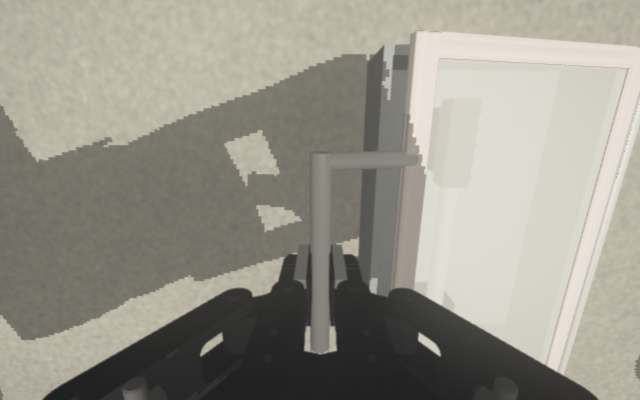

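The bar at column 320 is held between the pads, at an opening of about 8 mm. Now I'll swing the lid along its arc.

Call:
carry_out:
  targets:
    - {"dp": [0,4,-12],"yaw": 0}
    - {"dp": [0,8,-23],"yaw": 0}
    - {"dp": [0,13,-34],"yaw": 0}
    - {"dp": [0,19,-44],"yaw": 0}
    - {"dp": [0,26,-54],"yaw": 0}
    - {"dp": [0,33,-64],"yaw": 0}
    - {"dp": [0,41,-73],"yaw": 0}
    - {"dp": [0,50,-81],"yaw": 0}
    - {"dp": [0,59,-89],"yaw": 0}
    - {"dp": [-1,69,-96],"yaw": 0}
    - {"dp": [-1,79,-102],"yaw": 0}
    - {"dp": [-1,90,-108],"yaw": 0}

```text
clock: 6.18
eef_pos: [530.5, 191.8, 211.1]
tcp_rot: [-3.135, -0.001, 1.58]
contact_force: [-25.6, -0.5, 38.5]
opening: 0.099
grasp_force: 42.9
```

Call:
carry_out:
  targets:
    - {"dp": [0,-3,-5],"yaw": 0}
    - {"dp": [0,7,-10],"yaw": 0}
    - {"dp": [0,18,-15],"yaw": 0}
    - {"dp": [0,29,-18],"yaw": 0}
    - {"dp": [0,41,-21],"yaw": 0}
    - {"dp": [-1,53,-22],"yaw": 0}

```text
clock: 6.92
eef_pos: [588.2, 191.7, 231.2]
tcp_rot: [3.141, -0.002, 1.58]
contact_force: [-3.2, 6.8, -4.5]
opening: 0.094
grasp_force: 41.2
```

Call:
carry_out:
  targets:
    - {"dp": [0,11,-1],"yaw": 0}
    - {"dp": [0,22,-1],"yaw": 0}
    - {"dp": [0,34,-1],"yaw": 0}
    - {"dp": [0,46,1],"yaw": 0}
    - {"dp": [0,58,3],"yaw": 0}
    - {"dp": [0,70,6],"yaw": 0}
    - {"dp": [0,80,9],"yaw": 0}
    - {"dp": [0,86,11],"yaw": 0}
    - {"dp": [0,86,11],"yaw": 0}

```text
clock: 8.05
eef_pos: [675.1, 191.4, 219.0]
tcp_rot: [3.139, -0.0, 1.58]
contact_force: [3.2, -0.0, 3.0]
opening: 0.096
grasp_force: 43.1
```

```bash
python3 - <<'E'
from h import *
s=r.sense();print(s['eef_pos'],s['tcp_rot'],s['contact_force'],s['opening'])
save('scene','s4')
E
```

```text
[675.11122452 191.44090643 218.98618469] [ 3.13863648e+00 -7.53687368e-05  1.57964633e+00] [ 3.16171575 -0.0469235   2.97123544] 0.09570795023599109
```

View pics/s4.png

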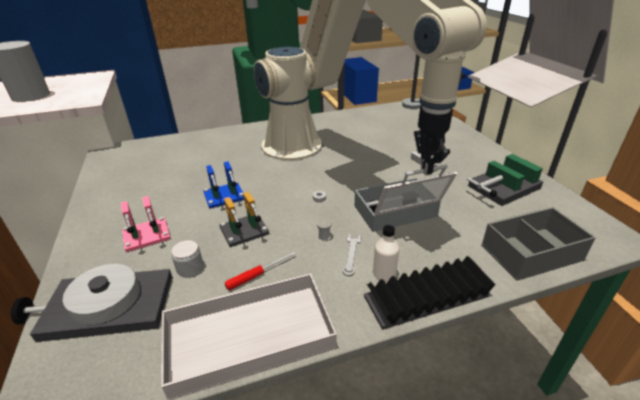

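The scene shows the lid standing past upright, with its top edge near (455,175). By geometry it is at about 110°. I'll release it, back off upward and move over the rod.

Call:
carry_out:
  targets:
    - {"dp": [0,0,0],"yaw": 0}
    - {"dp": [0,0,0],"yaw": 0}
    - {"dp": [0,0,0],"yaw": 0}
    - {"dp": [0,0,-15],"yaw": 0}
    - {"dp": [0,0,-40],"yaw": 0}
    - {"dp": [0,0,-80],"yaw": 0}
    - {"dp": [0,-40,-80],"yaw": 0}
    - {"dp": [0,-90,-70],"yaw": 0}
    - {"dp": [3,-130,-50],"yaw": 0}
    - {"dp": [5,-146,-31],"yaw": 0}
    - {"dp": [5,-146,-31],"yaw": 0}
  fingers: -0.5

```text
clock: 9.48
eef_pos: [526.0, 195.2, 249.5]
tcp_rot: [-3.14, 0.0, 1.581]
contact_force: [0.3, -0.3, -0.1]
opening: 0.249
grasp_force: 0.0
```

```bash
python3 - <<'E'
from h import *
s=r.sense();print(s['eef_pos'],s['tcp_rot'],s['contact_force'],s['opening'])
C,im=save('wrist','w5'); np.savez('w5.npz',K=C[0],R=C[1],t=C[2])
print([proj(C,p).round() for p in [(530.5,276.5,45),(530.5,221.5,45),(530.5,106.5,42)]])
E
```

```text
[525.96914388 195.24670964 249.45157703] [-3.14045403e+00  4.15234498e-04  1.58066474e+00] [ 0.33809959 -0.26101217 -0.05683597] 0.2492422747808674
[array([325., 108.]), array([324., 159.]), array([323., 251.])]
```

View pics/w5.png

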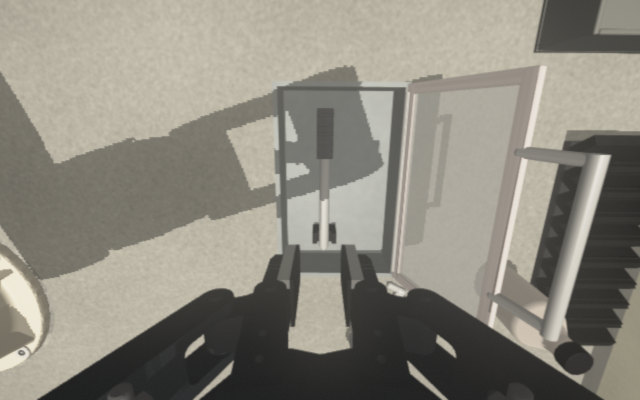

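The rod grip lies at columns 317–333, rows 108–159, within a pixel of the prediction, and the lid is standing open. Next I'll go down and grip the rod.

Call:
carry_out:
  targets:
    - {"dp": [20,2,20],"yaw": 0}
    - {"dp": [54,5,50],"yaw": 0}
    - {"dp": [54,5,90],"yaw": 0}
    - {"dp": [54,5,130],"yaw": 0}
    - {"dp": [54,5,165],"yaw": 0}
    - {"dp": [54,5,190],"yaw": 0}
    - {"dp": [54,5,210],"yaw": 0}
    - {"dp": [54,5,220],"yaw": 0}
    - {"dp": [54,5,224],"yaw": 0}
    - {"dp": [54,5,224],"yaw": 0}
  fingers: 0

```text
clock: 10.78
eef_pos: [532.2, 249.5, 25.7]
tcp_rot: [3.141, -0.0, 1.58]
contact_force: [-0.1, -0.6, 0.4]
opening: 0.498
grasp_force: 0.0
```

Call:
carry_out:
  targets:
    - {"dp": [0,0,0],"yaw": 0}
    - {"dp": [0,0,0],"yaw": 0}
    - {"dp": [0,0,0],"yaw": 0}
    - {"dp": [0,0,0],"yaw": 0}
    - {"dp": [0,0,0],"yaw": 0}
  fingers: -1
  grip_force: 80

```text
clock: 11.4
eef_pos: [532.3, 249.6, 26.3]
tcp_rot: [3.14, -0.001, 1.58]
contact_force: [-1.1, -0.2, 6.5]
opening: 0.196
grasp_force: 78.4
```

Call:
carry_out:
  targets:
    - {"dp": [0,0,-8],"yaw": 0}
    - {"dp": [0,0,-25],"yaw": 0}
    - {"dp": [0,0,-50],"yaw": 0}
    - {"dp": [0,0,-85],"yaw": 0}
    - {"dp": [0,0,-115],"yaw": 0}
    - {"dp": [0,0,-130],"yaw": 0}
    - {"dp": [0,0,-130],"yaw": 0}

```text
clock: 12.28
eef_pos: [532.3, 249.6, 156.5]
tcp_rot: [3.139, -0.001, 1.58]
contact_force: [-0.6, 0.1, -2.3]
opening: 0.196
grasp_force: 78.0
```

Call:
carry_out:
  targets:
    - {"dp": [-10,-3,0],"yaw": 0}
    - {"dp": [-40,-11,0],"yaw": -1}
    - {"dp": [-80,-21,0],"yaw": -2}
    - {"dp": [-120,-32,0],"yaw": -3}
    - {"dp": [-160,-42,0],"yaw": -4}
    - {"dp": [-200,-53,0],"yaw": -5}
    - {"dp": [-240,-63,0],"yaw": -6}
    - {"dp": [-275,-72,0],"yaw": -7}
    - {"dp": [-300,-79,0],"yaw": -8}
    - {"dp": [-312,-82,0],"yaw": -9}
    - {"dp": [-315,-83,0],"yaw": -9}
    - {"dp": [-315,-83,0],"yaw": -9}

```text
clock: 13.78
eef_pos: [451.0, -66.4, 154.7]
tcp_rot: [-3.14, -0.0, 1.736]
contact_force: [-0.2, -0.7, -1.9]
opening: 0.202
grasp_force: 78.0
```

```bash
python3 - <<'E'
from h import *
s=r.sense();p=s['eef_pos'];print(p,np.degrees(s['tcp_rot']),s['contact_force'],s['wrist_torque'],s['opening'])
C,w=save('wrist','w6');T,t=save('top','t6');S,sc=save('scene','s6')
print(C)
tip=p+[.165*142.5,-.986*142.5,9.7]
print('tip pred',tip,'w',proj(C,tip),'t',proj(T,tip),'s',proj(S,tip))
o=np.zeros((600,800,3),np.uint8)
o[:400,:400]=cv2.resize(w[150:350,220:420],None,fx=2,fy=2)
u,v=proj(T,tip).astype(int);o[:400,400:800]=cv2.resize(t[v-40:v+40,u-40:u+40],(400,400),interpolation=cv2.INTER_CUBIC)
print('top crop',u-40,v-40)
u,v=proj(S,tip).astype(int);o[400:,:400]=cv2.resize(sc[v-20:v+20,u-40:u+40],(400,200),interpolation=cv2.INTER_CUBIC)
print('scene crop',u-40,v-20)
cv2.imwrite('pics/m6.png',o)
E
```

```text
[450.99273654 -66.37618256 154.71269475] [-1.79933203e+02 -2.54745733e-02  9.94701750e+01] [-0.22279665 -0.68183343 -1.87720449] [ 0.02135941 -0.0017061   0.01203555] 0.202053804437972
(array([[300.62784048,   0.        , 319.99217503],
       [  0.        , 300.62784048, 204.67108694],
       [  0.        ,   0.        ,   1.        ]]), array([[ 0.98624633,  0.16527814, -0.00114209],
       [ 0.15855272, -0.94411768,  0.28896859],
       [ 0.04668192, -0.28517529, -0.9573379 ]]), array([-433.88304671, -146.36545558,  259.27419365]))
tip pred [ 474.50523654 -206.88118256  164.41269475] w [319.52452644 486.69696175] t [373.35048861 221.82028082] s [259.09941205 178.0679266 ]
top crop 333 181
scene crop 219 158
```

View pics/m6.png

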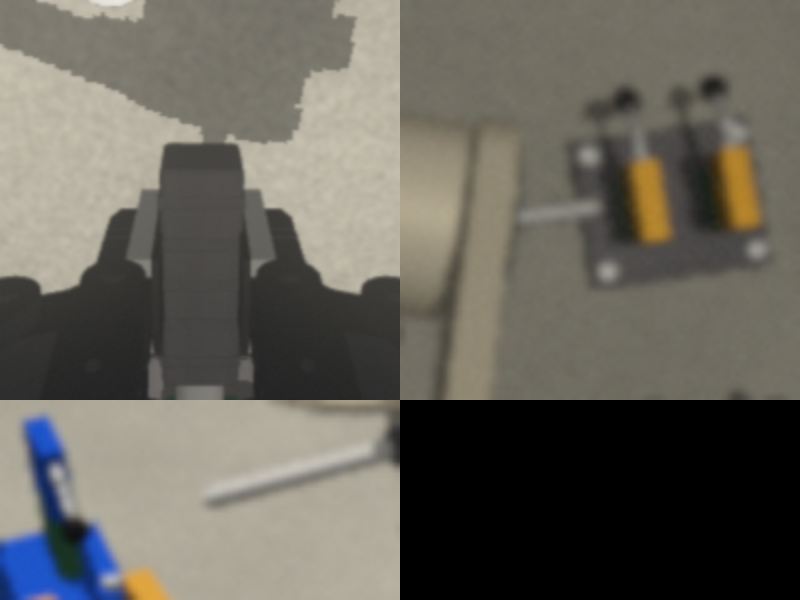

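The rod is level in the grip, with its tip at (373.4,222.4) in top and (260,177.6) in scene, both within 1 px of the prediction. Next I'll lower it to bore height.

Call:
carry_out:
  targets:
    - {"dp": [0,1,15],"yaw": 0}
    - {"dp": [0,1,35],"yaw": 0}
    - {"dp": [0,1,55],"yaw": 0}
    - {"dp": [0,1,70],"yaw": 0}
    - {"dp": [0,1,74],"yaw": 0}
    - {"dp": [0,1,74],"yaw": 0}
    - {"dp": [0,1,74],"yaw": 0}

```text
clock: 14.8
eef_pos: [453.0, -66.3, 81.8]
tcp_rot: [3.141, 0.0, 1.737]
contact_force: [0.7, -0.6, -1.8]
opening: 0.195
grasp_force: 78.0
```

```bash
cat >> h.py <<'E'
F=np.array([486.6,-272.,90]);_c,_s=np.cos(np.radians(9.5)),np.sin(np.radians(9.5))
Rf=np.array([[_c,_s,0],[-_s,_c,0],[0,0,1]])  # world->fixture
def rep():
    s=r.sense();q=Rf@(s['eef_pos']+[0,0,9.7]-F);print('rod in fixture',q.round(1),'tip y',round(q[1]-142.5,1),'yaw',np.degrees(s['tcp_rot'][2]).round(2),'F',(Rf@s['contact_force']).round(1),'M',(Rf@s['wrist_torque']).round(2),'g',s['grasp_force'],s['clock'])
E
python3 - <<'E'
from h import *
rep()
# rod vs bearing check in both views: sub-pixel shaft centreline from bright pixels vs. prediction
s=r.sense();p=s['eef_pos']+[0,0,9.7]
ax=Rf.T@[0,-1,0]
for n in('top','scene'):
    C,im=save(n,n+'7');g=cv2.cvtColor(im,cv2.COLOR_BGR2GRAY).astype(float)
    for L in(100,115,130):
        a=proj(C,p+ax*L);b=proj(C,p+ax*(L+5));d=(b-a)/np.linalg.norm(b-a);nrm=np.array([-d[1],d[0]])
        k=np.arange(-6,6.1,.5);v=[cv2.getRectSubPix(im.astype(np.float32),(1,1),tuple((a+nrm*t).astype(float)))[0,0].mean() for t in k]
        print(n,L,a.round(1),nrm.round(2),np.round(v[::2]).astype(int).tolist())
E
```

```text
rod in fixture [  0.8 208.4   1.5] tip y 65.9 yaw 99.52 F [ 0.6 -0.7 -1.8] M [ 0.01 -0.04 -0.01] g 78.00277948379517 14.8
top 100 [357.3 224.5] [0.14 0.99] [107, 108, 108, 109, 115, 128, 129, 115, 103, 103, 107, 108, 108]
top 115 [362.  223.8] [0.14 0.99] [108, 107, 107, 105, 111, 125, 130, 119, 110, 109, 109, 108, 109]
top 130 [366.7 223.1] [0.14 0.99] [97, 100, 101, 99, 105, 122, 130, 117, 102, 100, 104, 105, 106]
scene 100 [275.6 195.9] [-0.29 -0.96] [166, 166, 165, 160, 145, 128, 142, 176, 188, 177, 167, 165, 164]
scene 115 [270.8 197.3] [-0.29 -0.96] [164, 164, 165, 158, 142, 126, 143, 173, 185, 176, 166, 163, 163]
scene 130 [266.  198.7] [-0.29 -0.96] [163, 161, 161, 157, 144, 128, 138, 171, 187, 177, 166, 164, 164]
```

Call:
carry_out:
  targets:
    - {"dp": [-6,-0.6,1.2],"yaw": 0}
    - {"dp": [-14,-0.6,1.2],"yaw": 0}
    - {"dp": [-20,-0.6,1.2],"yaw": 0}
    - {"dp": [-25,-0.6,1.2],"yaw": 0}
    - {"dp": [-28,-0.6,1.2],"yaw": 0}
    - {"dp": [-31,-0.6,1.2],"yaw": 0}
    - {"dp": [-34,-0.6,1.2],"yaw": 0}
    - {"dp": [-37,-0.6,1.2],"yaw": 0}
    - {"dp": [-37,-0.6,1.2],"yaw": 0}

```text
clock: 16.02
eef_pos: [458.1, -103.0, 80.1]
tcp_rot: [3.142, 0.0, 1.737]
contact_force: [0.2, 0.7, -1.9]
opening: 0.195
grasp_force: 78.0
```

```bash
python3 -c "
from h import *
rep()"
```

```text
rod in fixture [ -0.2 171.4  -0.2] tip y 28.9 yaw 99.5 F [ 0.4  0.7 -1.9] M [ 0.02 -0.   -0.01] g 78.00187110900879 16.025
```

Call:
carry_out:
  targets:
    - {"dp": [-4,0,0],"yaw": 0}
    - {"dp": [-8,0,0],"yaw": 0}
    - {"dp": [-12,0,0],"yaw": 0}
    - {"dp": [-16,0,0],"yaw": 0}
    - {"dp": [-20,0,0],"yaw": 0}
    - {"dp": [-25,0,0],"yaw": 0}
    - {"dp": [-30,0,0],"yaw": 0}
    - {"dp": [-35,0,0],"yaw": 0}
    - {"dp": [-38,0,0],"yaw": 0}
    - {"dp": [-38,0,0],"yaw": 0}

```text
clock: 17.27
eef_pos: [464.4, -140.5, 80.1]
tcp_rot: [3.142, 0.0, 1.737]
contact_force: [0.0, 0.1, -1.0]
opening: 0.198
grasp_force: 78.0
```

```bash
python3 -c "
from h import *
rep()"
```

```text
rod in fixture [ -0.2 133.3  -0.2] tip y -9.2 yaw 99.5 F [ 0.   0.1 -1. ] M [0.04 0.03 0.05] g 78.00103425979614 17.275
```

Call:
carry_out:
  targets:
    - {"dp": [-4,0,0],"yaw": 0}
    - {"dp": [-8,0,0],"yaw": 0}
    - {"dp": [-11,0,0],"yaw": 0}
    - {"dp": [-14,0,0],"yaw": 0}
    - {"dp": [-17,0,0],"yaw": 0}
    - {"dp": [-20,0,0],"yaw": 0}
    - {"dp": [-20,0,0],"yaw": 0}

```text
clock: 18.15
eef_pos: [467.8, -160.2, 80.1]
tcp_rot: [3.141, 0.0, 1.737]
contact_force: [-0.7, 0.8, -0.8]
opening: 0.198
grasp_force: 78.0
```

```bash
python3 -c "
from h import *
rep()"
```

```text
rod in fixture [-1.000e-01  1.133e+02 -2.000e-01] tip y -29.2 yaw 99.5 F [-0.6  0.9 -0.8] M [0.05 0.01 0.04] g 78.00155282020569 18.15
```

Both bores have been entered freely. I'll push on until the tip shows about 20 mm.

Call:
carry_out:
  targets:
    - {"dp": [-4,0,0],"yaw": 0}
    - {"dp": [-8,0,0],"yaw": 0}
    - {"dp": [-12,0,0],"yaw": 0}
    - {"dp": [-16,0,0],"yaw": 0}
    - {"dp": [-20,0,0],"yaw": 0}
    - {"dp": [-24,0,0],"yaw": 0}
    - {"dp": [-27,0,0],"yaw": 0}
    - {"dp": [-28,0,0],"yaw": 0}
    - {"dp": [-28,0,0],"yaw": 0}
    - {"dp": [-28,0,0],"yaw": 0}

```text
clock: 19.4
eef_pos: [472.2, -187.5, 80.1]
tcp_rot: [-3.141, -0.0, 1.737]
contact_force: [-0.2, -0.4, -2.0]
opening: 0.194
grasp_force: 78.0
```

```bash
python3 - <<'E'
from h import *
rep()
ref=cv2.imread('pics/scene7.png').astype(int);C,im=save('scene','s8');T,t=save('top','t8')
tr=cv2.imread('pics/top7.png').astype(int)
# visible shaft beyond bearing b: changed pixels in the small window round it
for n,CC,a,b in(('scene',C,ref,im),('top',T,tr,t)):
    print(n,'bearing face',proj(CC,F+Rf.T@[0,-36,0]).round(1),'tip',proj(CC,F+Rf.T@[0,-57,0]).round(1))
    for y in range(-30,-72,-4):
        u,v=proj(CC,F+Rf.T@[0,y,0]).round().astype(int);w=(slice(v-1,v+2),slice(u-1,u+2));print(y,b[w].mean().round(),a[w].mean().round(),end='; ')
    print()
# lid handle still there: expected at 110 deg
print('lid change',np.abs(cv2.imread('pics/s6.png').astype(int)-im)[150:240,360:460].mean())
E
```

```text
rod in fixture [-0.2 85.7 -0.2] tip y -56.8 yaw 99.52 F [-0.2 -0.4 -2. ] M [0.02 0.06 0.02] g 78.00151348114014 19.4
scene bearing face [227.4 210.5] tip [220.  212.7]
-30 91.0 78.0; -34 112.0 82.0; -38 121.0 102.0; -42 150.0 141.0; -46 139.0 160.0; -50 149.0 159.0; -54 154.0 160.0; -58 154.0 165.0; -62 167.0 168.0; -66 168.0 168.0; -70 168.0 168.0; 
top bearing face [402.6 218.2] tip [409.2 217.2]
-30 119.0 117.0; -34 125.0 114.0; -38 126.0 108.0; -42 126.0 103.0; -46 122.0 104.0; -50 117.0 107.0; -54 112.0 108.0; -58 108.0 108.0; -62 106.0 106.0; -66 106.0 105.0; -70 106.0 105.0; 
lid change 1.5032222222222222
```

```bash
python3 -c "
from rig import r
print(r.sign_off())"
```

```text
the job is handed in; nothing more can be done
None
```

The lid is standing open at about 110° by itself, and the rod is through both bearings with its tip about 20 mm past the far one, still held by the grip with about 2 N at the wrist; I handed the job in at about 19.5 s.

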